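# Seal the dry-food box: screw on the filler cap, then snap the four clips

## Robot

A 6-joint arm with a two-finger parallel gripper is mounted at the origin on the work surface. World frame = base frame: x ahead of the robot, y to its left, z up, the work surface at z = 0. Lengths are in m, angles in rad, forces in N, time in s.
With the tool pointing down it reaches from about 0.4 to 0.825 m from the base axis. Payload 7 kg.
Tool frame: the origin (TCP) lies on the centre line of the jaws, within the pads' length; the fingertips stand 8 mm ahead of it and the grasp point (between the pads) lies 11 mm behind it; z points along the fingers, y is the line along which they close (so a half turn about z gives the same grasp; the last joint's range is limited). The gripper opens to 88 mm and grips with 3 to 60 N. Pads are 19 mm wide; open, the fingers measure 130 mm over their backs; the gripper's body (78 mm by 193 mm) begins 47 mm behind the grasp point.
Start: joints at [1.454, 0.359, 0.012, 0, -1.224, -0.288], TCP at [0.266, 0.62, 0.235] pointing down, gripper open.
Joint ranges: [-3.07, 3.07], [-1.43, 2.12], [-1.02, 1.25], [-3.03, 1.67], [-3.05, -0], [-3.03, 3.03]. Speed limits (rad/s): [2.39, 2.39, 3.01, 3.14, 3.14, 3.14].

## Interface

Orientations are given as a unit quaternion [x, y, z, w].
In Python, from plant import manip gives the robot as it stands.
- The arm moves only by the tool play_rows, never from a script. Its arguments are lists of equal length, an entry for each row: "offset": the shift along the tool's x, y, z in units of 0.2 m (1.0 is 0.2 m), a list of three; "angular": the turn, a rotation vector about the tool's x, y, z in units of 180 degrees (1.0 is 180 degrees), a list of three; "jaw": the closure, from -1 (fully open) to 1 (shut), so that 0 is half open. In form: {"offset": [[dx, dy, dz], ...], "angular": [[wx, wy, wz], ...], "jaw": [jaw, ...]}. A call has 1 to 5 rows; each row is the pose to reach, as a shift and turn from the pose commanded when the call began, along the tool's axes at that moment, turning the shorter way round; what a row does not reach only later rows make up. A row lasts 1/10 s, in which the tool goes at most 50 mm and 8.59 degrees, less where a joint would pass 70% of its speed; a pose out of reach is approached as far as the arm can. A call with a number of a shift or a turn outside -1 to 1 is refused whole. A call with a gripper value outside its range is refused whole. The fingers move at their own pace and stop on an object; the grip force is fixed at half the most. Time passes only in rows, so rows that repeat a pose let the fingers close. It gives the time, the measured TCP pose, the force, the opening and the grip force at its end, in the units of the state.
- manip.get_state(): the state, without advancing time (a new reading comes with each control period).
- manip.camera(name): name is "side" or "top" or "wrist"; returns the picture (400x640x3 uint8, red, green, blue); there is no depth.
- manip.calibration(name): a dict with "camera_matrix" (3x3 intrinsics, pixels), "k1" (the pictures are not rectified: a ray, as slopes to the right and down, at radius r is drawn at 1 + k1 r^2 times it, then the intrinsics apply), "rvec" (rotation vector, rad) and "tvec" (3), from world to camera coordinates, as OpenCV has them. Camera axes: x right, y down, z forward; pixel columns grow to the right and rows downward; lengths in m; the calibration is good to about 2 mm. A picture is of the moment at which its call begins: read the wrist's pose just before it. calibration takes no time and is no camera call; for the wrist camera it gives the pose at the moment of the call.
- manip.sign_off(): hands the job in; it is judged then, once.
The state is a dict: "t": time; "q": joint angles; "qvel": joint speeds; "effort": joint torques, N m; "tcp_pos": TCP position; "orientation": TCP orientation; "force": force on the tool from outside, world axes, zero at the start; "ft_torque": the same for the moment, N m; "grip_width": finger opening in m; "gripper_force": force on a finger pad.
Only numpy, scipy, OpenCV 4.12 (cv2) and the standard library are available. Lean on these libraries where they do the work, as an engineer would, in place of code of your own. Each camera call takes 0.05 s, during which the arm holds its last target. There are 200 camera calls.

## Task

Close up the food box: set the orange cap on the neck in its lid, turn it backwards (counter-clockwise from above) until it drops into the thread, then screw it clockwise fully home. Leave all four clips up until the cap is home; then snap them down in opposite-corner order: one clip, the one diagonally across from it, then the other two. Leave the jam jar, honey, tins, spoon and the spare steel lid where they are.

Things in the scene. Friction and masses are not known exactly. Their poses are not given: they have to be found in the camera images.
- cap: Loose orange screw cap, upright, 90 g: round skirt 67 mm across, 26 mm high to its flat top, on which stands a straight grip bar 46 mm long (its x axis), 14 mm thick (y), 26 mm tall (z 26 to 52 mm). Origin: centre of the underside, z up. Four lugs inside its lower edge, 90 degrees apart.
- box: Food box standing fixed on the worktop: white body, green lid, 200 mm long (x), 140 mm wide (y), lid top 85 mm above the table. Origin: centre of its underside. It does not move when pushed.
- mouth (a point): Foot of the screw neck, middle of the lid's top (85 mm above the table); axes of the box. White press-fit neck, 57 mm across its threads; it slips round in the lid if forced (about 0.6 N m). Four-start thread, starts 90 degrees apart, how they lie about the vertical unknown, different each time. Cap origin above here: 11 to 19 mm riding on the threads, 7.5 mm dropped in, 2.9 mm home.
- clip_a (a joint): White clip on the box's -x, -y corner, hinged on the lid's edge along x. 0 = up (sticks out and 20 degrees above level), 1.9 = shut, hanging down the side of the box. Over-centre spring: pushed past 0.9 rad it snaps shut by itself; takes about 3 N at the pad.
- clip_b (a joint): Same, on the +x, -y corner.
- clip_c (a joint): Same, on the +x, +y corner (diagonal to clip_a).
- clip_d (a joint): Same, on the -x, +y corner (diagonal to clip_b).
- pad_a (a point): Middle of clip_a, a plate 26 mm wide (along the box's x), 4 mm thick, reaching 27 mm from its hinge; this point is 16 mm from the hinge, which lies 75.5 mm from the box's centre line and 4 mm below the lid's top. Press here downwards from above, by about 25 mm.
- pad_b (a point): The same point on clip_b.
- pad_c (a point): The same point on clip_c.
- pad_d (a point): The same point on clip_d.
- jam_lid: Bystander: spare flat steel jar lid, 68 mm across, 14 mm high, loose near the cap. Origin: centre of the underside.
- neck_top (a point): Middle of the neck's top, 24 mm above the lid; tapered to 37 mm across, it centres a cap up to 3 mm off. Cap riding on the threads: clockwise jams on a stop; counter-clockwise it climbs to 16 mm and then drops to 7.5 mm, where more counter-clockwise meets a stop. A cap first standing at 18 to 19 mm falls to 12 mm: not yet the thread. Once dropped: about 1.3 rad clockwise to the home stop.
- jam_jar: Bystander: amber jam jar with black lid, 68 mm across, 95 mm high. Origin: centre of the underside.
- honey: Bystander: amber honey bottle, 60 mm across, 140 mm high. Origin: centre of the underside.
- can1: Bystander: tin with red label, 72 mm across, 105 mm high. Origin: centre of the underside.
- can2: Bystander: tin with black label, 72 mm across, 105 mm high. Origin: centre of the underside.
- spoon: Bystander: wooden spoon lying on the table. Origin: its middle, near the table.
There are look-alikes about, which are no part of the job. What is shaped like the cap but blue, purple or turquoise is not meant.

How it is judged:
By the outcome, as a careful person would: the job done as asked, in the order asked, and still so for the second after the job is handed in, with the robot touching nothing.
It also fails if it takes over 64 s, if anything falls off the work surface, if the arm or the gripper's body presses on something with over 40 N, if the wrist force passes 120 N, or if a joint passes its speed limit or range.

## Working session

There is one attempt and no reset: what is moved stays moved. The work goes in short steps, Python scripts to look and compute and a tool call to move; the robot and the scene stay as the last step left them, time stands still between calls to the robot, and variables do not carry over. Pictures are saved under pics/ and viewed, at most 10 in all, crops included, and the job is handed in when it is done.

Besides the shell and the picture viewer there is one more tool, called after "Emit:" in YAML: its name, and indented under it one key for each argument. play_rows: Moves the arm, as the interface text tells. Shifts and turns lie within -1 to 1; 1 stands for 0.2 m of shift or 180 degrees of turn. Its arguments: {"type":"object","properties":{"offset":{"type":"array"},"angular":{"type":"array"},"jaw":{"type":"array"}},"required":["offset","angular","jaw"]}

```bash
mkdir -p pics; ls; cat > h.py <<'E'
import numpy as np, cv2
from scipy.spatial.transform import Rotation as R
from plant import manip
def snap(n,f):
    s=manip.get_state(); im=manip.camera(n); cv2.imwrite(f'pics/{f}.png',im[:,:,::-1]); return s
def ray(cal,u,v):
    K=np.array(cal['camera_matrix']);k1=cal['k1']
    d=np.array([(u-K[0,2])/K[0,0],(v-K[1,2])/K[1,1]]);p=d.copy()
    for _ in range(30): p=d/(1+k1*(p@p))
    Rm=cv2.Rodrigues(np.array(cal['rvec'],float))[0];t=np.array(cal['tvec'],float)
    return -Rm.T@t, Rm.T@np.array([p[0],p[1],1])
def at(cal,u,v,z):
    o,d=ray(cal,u,v); return (o+d*(z-o[2])/d[2]).round(4)
def proj(cal,P):
    Rm=cv2.Rodrigues(np.array(cal['rvec'],float))[0]
    c=Rm@np.array(P)+np.array(cal['tvec'],float);p=c[:2]/c[2];p=p*(1+cal['k1']*(p@p))
    K=np.array(cal['camera_matrix']);return (K[:2,:2]@p+K[:2,2]).round(1)
def go(P,yaw=None):
    "move numbers to reach P in tool units"
    s=manip.get_state();q=R.from_quat(s['orientation'])
    print('off',(q.inv().apply(np.array(P)-s['tcp_pos'])/0.2).round(4))
E
python3 - <<'E'
from h import *
s=snap('top','top1');snap('side','side1')
print(s); 
for n in('top','side'):
    c=manip.calibration(n);print(n,ray(c,320,200),c['k1'])
print(R.from_quat(s['orientation']).as_matrix().round(3))
E
```

```text
pics
{'t': 0.0, 'q': array([ 1.45410791e+00,  3.59371376e-01,  1.10572072e-02, -3.29056976e-04,
       -1.22411175e+00, -2.88125166e-01]), 'qvel': array([ 5.87443903e-04, -5.54353257e-04, -7.24247532e-05,  1.56016434e-03,
       -3.21882953e-04, -2.37156442e-03]), 'effort': array([ 2.06682082e-03, -5.82715774e+01,  2.93042654e+01,  6.99708447e+00,
        6.80234531e-03, -1.40121192e-04]), 'tcp_pos': array([0.26567439, 0.61999559, 0.2336358 ]), 'orientation': array([ 9.79573983e-01, -2.01082383e-01, -8.43685330e-05,  8.25050288e-04]), 'force': array([ 0.0087555 ,  0.72562332, -0.21354309]), 'ft_torque': array([ 0.00262371, -0.01997537,  0.02030577]), 'gripper_force': 0.0, 'grip_width': 0.08731322490428071}
top (array([ 0.25988983, -0.0126038 ,  1.32508193]), array([ 0.20972676,  0.00735751, -0.97775587])) -0.00883603234903237
side (array([ 0.09624999, -0.98791962,  0.70662033]), array([ 0.32455248,  0.80988862, -0.48870082])) -0.03363138520722914
[[ 0.919 -0.394 -0.   ]
 [-0.394 -0.919 -0.002]
 [ 0.     0.002 -1.   ]]
```

View pics/top1.png

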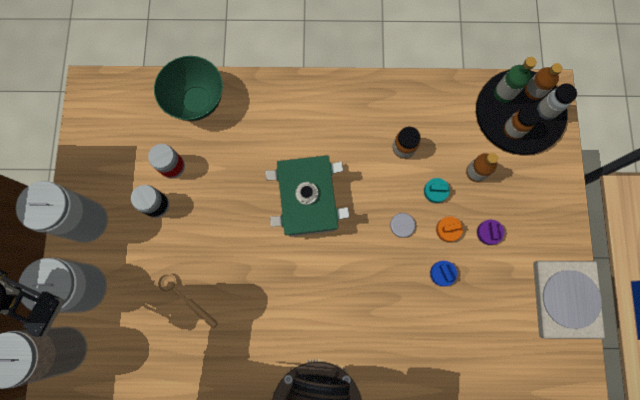

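View pics/side1.png

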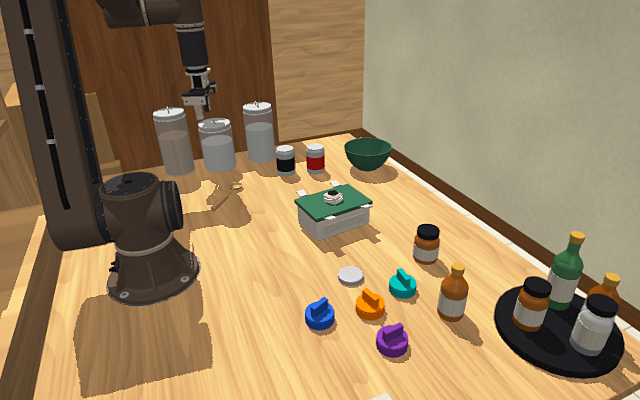

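The top view shows four cap-shaped things: orange (450,230), turquoise (437,190), blue (445,273) and purple (490,232). Only the orange one fits the description. The box is at (308,195) and the steel lid at (403,225). I'll confirm in one enlarged crop.

```bash
python3 - <<'E'
from h import *
im=cv2.imread('pics/top1.png')
a=cv2.resize(im[145:245,260:350],None,fx=5,fy=5,interpolation=cv2.INTER_CUBIC)
b=cv2.resize(im[200:260,420:480],None,fx=5,fy=5,interpolation=cv2.INTER_CUBIC)
c=np.zeros((500,760,3),np.uint8);c[:,:450]=a;c[:300,455:755]=b
cv2.imwrite('pics/crop1.png',c)
E
```

```text
(no output)
```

View pics/crop1.png

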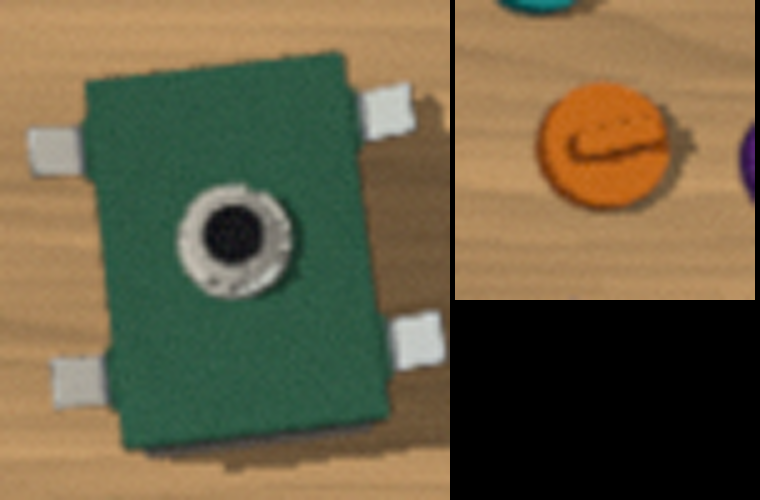

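The crop confirms the orange cap: disc centre about (450,229), bar tilted about 10 degrees from the image horizontal. The lid corners and all four raised clips are clear.

```bash
python3 - <<'E'
from h import *
c=manip.calibration('top')
f=lambda u,v,z:at(c,260+u/5,145+v/5,z)
L=np.array([f(*p,.085) for p in[(87,82),(343,53),(388,417),(124,448)]]);print(L,L.mean(0))
for e in ((L[0]-L[3]),(L[1]-L[2]),L[0]-L[1],L[3]-L[2]): print(np.linalg.norm(e),np.degrees(np.arctan2(e[1],e[0])))
print('neck',f(234,236,.109))
g=lambda u,v,z:at(c,420+(u-455)/5,200+v/5,z)
print('cap',g(605,146,.013),g(605,146,.026)); a,b=g(575,158,.03),g(668,143,.03);print(np.degrees(np.arctan2(*(b-a)[1::-1])))
a,b=g(583,128,.052),g(655,112,.052);print(a,b,np.degrees(np.arctan2(*(b-a)[1::-1])))
s=manip.get_state();print('tool yaw',R.from_quat(s['orientation']).as_euler('zyx',degrees=True))
w=manip.calibration('wrist');print(ray(w,320,200),w['camera_matrix'])
E
```

```text
[[ 0.6295  0.1105  0.085 ]
 [ 0.6466 -0.025   0.085 ]
 [ 0.4516 -0.0492  0.085 ]
 [ 0.4345  0.0861  0.085 ]] [0.54055 0.0306  0.085  ]
0.1965206350488416 7.132248838072308
0.19649590326518257 7.074382546075992
0.13657474144218615 97.19266186589292
0.13637631759216848 97.20318243889757
neck [0.5409 0.0305 0.109 ]
cap [ 0.4629 -0.3572  0.013 ] [ 0.4608 -0.3538  0.026 ]
-80.4271038935215
[ 0.4664 -0.3357  0.052 ] [ 0.4752 -0.3743  0.052 ] -77.15724595605552
tool yaw [ 2.31991276e+01 -2.58165186e-02  1.79918766e+02]
(array([0.34397566, 0.58730137, 0.38279438]), array([-0.30680645,  0.11838687, -0.94461602])) [[286.24361663   0.         317.53010862]
 [  0.         286.24361663 194.4894649 ]
 [  0.           0.           1.        ]]
```

```bash
cat >> h.py <<'E'
def plan(wps,start=None):
    "wps: x,y,z,yaw(deg of tool x); prints tool-axis units per call, tool taken as straight down"
    s=manip.get_state();e=R.from_quat(s['orientation']).as_matrix()
    p=np.array(s['tcp_pos']);th=np.arctan2(e[1,0],e[0,0])
    if start: p=np.array(start[:3]);th=np.radians(start[3])
    for w in wps:
        d=np.array(w[:3])-p;c,n=np.cos(th),np.sin(th)
        t=np.radians(w[3]);dt=(t-th+np.pi)%(2*np.pi)-np.pi
        print('off',(np.array([c*d[0]+n*d[1],n*d[0]-c*d[1],-d[2]])/.2).round(3),'wz',(-dt/np.pi).round(4),'len',np.linalg.norm(d).round(3))
        p=np.array(w[:3]);th=t
E
python3 - <<'E'
from h import *
plan([(.4,.45,.235,-50),(.5,.25,.235,-79),(.52,.03,.235,-79),(.51,-.18,.235,-79),(.462,-.356,.2,-79)])
E
```

```text
off [ 0.952  0.517 -0.007] wz 0.1489 len 0.217
off [ 1.087  0.26  -0.   ] wz 0.1611 len 0.224
off [ 1.099  0.112 -0.   ] wz -0.0 len 0.221
off [ 1.021  0.249 -0.   ] wz -0.0 len 0.21
off [0.818 0.404 0.175] wz -0.0 len 0.186
```

Emit:
play_rows:
  offset:
    - [0.19,0.1,0]
    - [0.38,0.2,0]
    - [0.57,0.31,0]
    - [0.76,0.41,0]
    - [0.95,0.52,0]
  angular:
    - [0,0,0.03]
    - [0,0,0.06]
    - [0,0,0.09]
    - [0,0,0.12]
    - [0,0,0.15]
  jaw: [-1,-1,-1,-1,-1]

```text
t: 0.6
tcp_pos: [0.4002, 0.4485, 0.2342]
orientation: [0.905, -0.426, -0.0, 0.0]
force: [1.4, 0.4, 0.4]
grip_width: 0.0878
gripper_force: 0.0
```

Emit:
play_rows:
  offset:
    - [0.2,0.05,0]
    - [0.4,0.1,0]
    - [0.6,0.15,0]
    - [0.8,0.2,0]
    - [1,0.26,0]
  angular:
    - [0,0,0.03]
    - [0,0,0.06]
    - [0,0,0.09]
    - [0,0,0.12]
    - [0,0,0.16]
  jaw: [-1,-1,-1,-1,-1]

```text
t: 1.1
tcp_pos: [0.488, 0.2615, 0.2344]
orientation: [0.77, -0.638, -0.0, 0.0]
force: [0.8, 0.3, 0.6]
grip_width: 0.0874
gripper_force: 0.0
```

Emit:
play_rows:
  offset:
    - [0.2,0.02,0]
    - [0.4,0.04,0]
    - [0.6,0.06,0]
    - [0.8,0.08,0]
    - [1,0.11,0]
  angular:
    - [0,0,0]
    - [0,0,0]
    - [0,0,0]
    - [0,0,0]
    - [0,0,0]
  jaw: [-1,-1,-1,-1,-1]

```text
t: 1.6
tcp_pos: [0.504, 0.0609, 0.2344]
orientation: [0.772, -0.636, -0.0, 0.0]
force: [0.3, -0.9, 0.1]
grip_width: 0.0878
gripper_force: 0.0
```

Emit:
play_rows:
  offset:
    - [0.2,0.05,0]
    - [0.4,0.1,0]
    - [0.6,0.15,0]
    - [0.8,0.2,0]
    - [1,0.25,0]
  angular:
    - [0,0,0]
    - [0,0,0]
    - [0,0,0]
    - [0,0,0]
    - [0,0,0]
  jaw: [-1,-1,-1,-1,-1]

```text
t: 2.1
tcp_pos: [0.4927, -0.1449, 0.2345]
orientation: [0.772, -0.636, -0.0, -0.0]
force: [0.7, 0.8, 0.2]
grip_width: 0.0879
gripper_force: 0.0
```

Emit:
play_rows:
  offset:
    - [0.2,0.08,0.05]
    - [0.4,0.16,0.1]
    - [0.6,0.24,0.15]
    - [0.8,0.32,0.18]
    - [0.98,0.4,0.18]
  angular:
    - [0,0,0]
    - [0,0,0]
    - [0,0,0]
    - [0,0,0]
    - [0,0,0]
  jaw: [-1,-1,-1,-1,-1]

```text
t: 2.6
tcp_pos: [0.4509, -0.3525, 0.1972]
orientation: [0.772, -0.636, -0.001, 0.0]
force: [0.9, 0.6, 0.1]
grip_width: 0.0876
gripper_force: 0.0
```

```bash
python3 - <<'E'
from h import *
s=snap('wrist','w1')
import pickle
pickle.dump((s,manip.calibration('wrist')),open('w1.pkl','wb'))
print(s['t'],s['q'].round(3),s['tcp_pos'],R.from_quat(s['orientation']).as_euler('zyx',degrees=True))
print(proj(manip.calibration('wrist'),[.462,-.356,.026]))
E
```

```text
2.6 [-0.322  0.22  -0.271 -0.    -1.082  0.514] [ 0.45090998 -0.35249536  0.19715137] [ 7.90185341e+01 -1.16229161e-01 -1.79940822e+02]
[306.9 176.7]
```

View pics/w1.png

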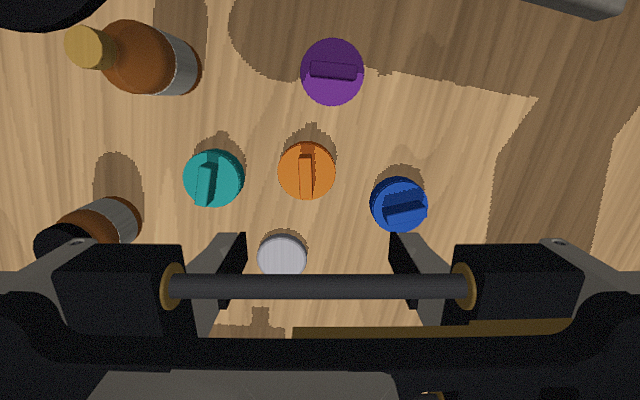

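The wrist view shows the orange cap at about (306,171), turquoise (213,178), blue (399,205), purple (332,72) and the steel lid (282,255). I'll enlarge it to get the bar.

```bash
python3 - <<'E'
import cv2
im=cv2.imread('pics/w1.png')
cv2.imwrite('pics/crop2.png',cv2.resize(im[132:207,266:346],None,fx=7,fy=7,interpolation=cv2.INTER_CUBIC))
E
```

```text
(no output)
```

View pics/crop2.png

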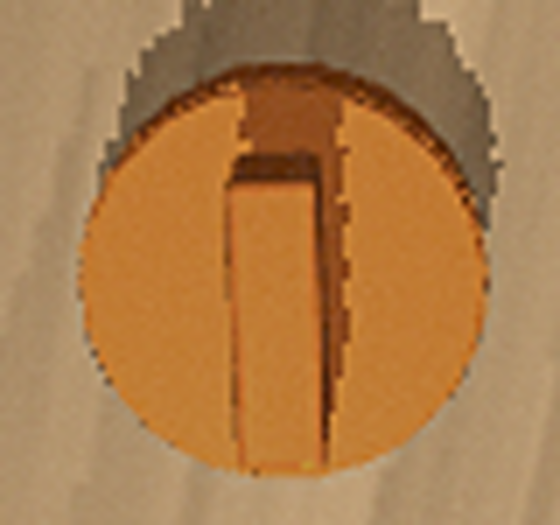

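```bash
python3 - <<'E'
from h import *
import pickle
s,c=pickle.load(open('w1.pkl','rb'))
f=lambda u,v,z:at(c,266+u/7,132+v/7,z)
P=np.array([f(*p,.052) for p in[(228,184),(318,180),(328,466),(242,474)]]);print(P.mean(0))
for e in(P[0]-P[3],P[1]-P[2],P[0]-P[1],P[3]-P[2]):print(np.linalg.norm(e).round(4),np.degrees(np.arctan2(e[1],e[0])).round(1))
d=f(285,273,.026);print(d)
plan([(*P.mean(0)[:2],.10,-78),(*P.mean(0)[:2],.037,-78)])
E
```

```text
[ 0.462975 -0.360075  0.052   ]
0.0456 -77.5
0.0449 -77.4
0.0134 13.4
0.0134 16.4
[ 0.4634 -0.3626  0.026 ]
off [ 0.03  -0.06   0.487] wz -0.0061 len 0.098
off [ 0.    -0.     0.315] wz -0.0 len 0.063
```

Emit:
play_rows:
  offset:
    - [0.01,-0.02,0.15]
    - [0.03,-0.05,0.3]
    - [0.033,-0.06,0.5]
    - [0.033,-0.06,0.7]
    - [0.033,-0.06,0.76]
  angular:
    - [0,0,-0.008]
    - [0,0,-0.008]
    - [0,0,-0.008]
    - [0,0,-0.008]
    - [0,0,-0.008]
  jaw: [-0.3,-0.3,-0.3,-0.3,-0.3]

```text
t: 3.15
tcp_pos: [0.4624, -0.3539, 0.0424]
orientation: [0.779, -0.627, -0.003, 0.001]
force: [-1.3, 0.0, -0.4]
grip_width: 0.058
gripper_force: 0.0
```

Emit:
play_rows:
  offset:
    - [0,0,0.02]
    - [0,0,0.04]
    - [0,0,0.04]
  angular:
    - [0,0,0]
    - [0,0,0]
    - [0,0,0]
  jaw: [-0.3,-0.3,-0.3]

```text
t: 3.45
tcp_pos: [0.4662, -0.3555, 0.0399]
orientation: [0.78, -0.626, 0.001, -0.0]
force: [0.3, -0.1, 0.7]
grip_width: 0.0571
gripper_force: 0.0
```

```bash
python3 - <<'E'
from h import *
s=snap('wrist','w2')
plan([(.463,-.361,.037,-77.5)]);print(s['tcp_pos'],s['force'])
E
```

```text
off [0.023 0.022 0.016] wz -0.0002 len 0.007
[ 0.46618159 -0.355507    0.03985139] [ 0.30912307 -0.0638474   0.66935427]
```

View pics/w2.png

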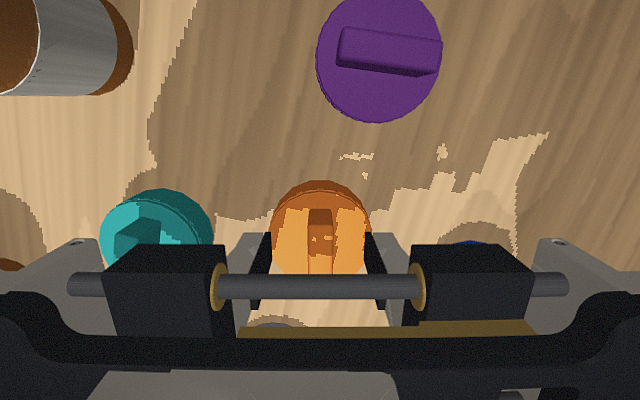

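The cap's bar sits between the open fingers at (320,250). I'll correct by a few millimetres, close, then lift.

Emit:
play_rows:
  offset:
    - [0.023,0.022,0.015]
    - [0.023,0.022,0.015]
    - [0.023,0.022,0.015]
    - [0.023,0.022,0.015]
    - [0.023,0.022,0.015]
  angular:
    - [0,0,0]
    - [0,0,0]
    - [0,0,0]
    - [0,0,0]
    - [0,0,0]
  jaw: [-0.3,1,1,1,1]

```text
t: 4.0
tcp_pos: [0.462, -0.3606, 0.0357]
orientation: [0.78, -0.626, 0.0, -0.0]
force: [0.0, -1.1, 0.1]
grip_width: 0.0304
gripper_force: 0.0
```

Emit:
play_rows:
  offset:
    - [0,0,0]
    - [0,0,0]
    - [0,0,0]
    - [0,0,0]
  angular:
    - [0,0,0]
    - [0,0,0]
    - [0,0,0]
    - [0,0,0]
  jaw: [1,1,1,1]

```text
t: 4.4
tcp_pos: [0.4621, -0.3606, 0.0356]
orientation: [0.78, -0.626, 0.0, -0.0]
force: [0.8, 0.3, 1.0]
grip_width: 0.0138
gripper_force: 30.0
```

```bash
python3 - <<'E'
from h import *
s=manip.get_state()
plan([(.463,-.361,.22,-77.5),(.52,-.19,.22,-110),(.54,.0305,.22,-130)]);print(s['tcp_pos'],s['force'],s['q'].round(2))
E
```

```text
off [ 0.003 -0.004 -0.922] wz -0.0003 len 0.184
off [-0.773 -0.463 -0.   ] wz 0.1806 len 0.18
off [-1.07   0.283 -0.   ] wz 0.1111 len 0.221
[ 0.46211079 -0.36061101  0.03559013] [0.76088737 0.31920587 1.03021084] [-0.33  0.42 -0.42  0.   -0.74  0.55]
```

Emit:
play_rows:
  offset:
    - [0,0,-0.15]
    - [0,0,-0.35]
    - [0,0,-0.55]
    - [0,0,-0.75]
    - [0,0,-0.92]
  angular:
    - [0,0,0]
    - [0,0,0]
    - [0,0,0]
    - [0,0,0]
    - [0,0,0]
  jaw: [1,1,1,1,1]

```text
t: 4.9
tcp_pos: [0.4619, -0.3606, 0.2219]
orientation: [0.78, -0.626, 0.001, -0.0]
force: [-0.1, -0.1, -0.4]
grip_width: 0.0139
gripper_force: 30.0
```

Emit:
play_rows:
  offset:
    - [-0.12,-0.07,0]
    - [-0.28,-0.17,0]
    - [-0.44,-0.27,0]
    - [-0.6,-0.37,0]
    - [-0.77,-0.46,0]
  angular:
    - [0,0,0.03]
    - [0,0,0.07]
    - [0,0,0.11]
    - [0,0,0.15]
    - [0,0,0.18]
  jaw: [1,1,1,1,1]

```text
t: 5.4
tcp_pos: [0.5187, -0.189, 0.2195]
orientation: [-0.572, 0.82, 0.0, -0.0]
force: [0.9, 1.1, -0.9]
grip_width: 0.0134
gripper_force: 30.0
```

Emit:
play_rows:
  offset:
    - [-0.22,0.06,0]
    - [-0.45,0.12,0]
    - [-0.67,0.18,0]
    - [-0.87,0.24,0]
    - [-1,0.28,0]
  angular:
    - [0,0,0]
    - [0,0,0]
    - [0,0,0]
    - [0,0,0]
    - [0,0,0]
  jaw: [1,1,1,1,1]

```text
t: 5.9
tcp_pos: [0.534, 0.0193, 0.2195]
orientation: [-0.575, 0.818, 0.0, 0.0]
force: [0.5, -0.2, -0.5]
grip_width: 0.0136
gripper_force: 30.0
```

Emit:
play_rows:
  offset:
    - [0,0,0]
    - [0,0,0]
  angular:
    - [0,0,0]
    - [0,0,0]
  jaw: [1,1]

```text
t: 6.1
tcp_pos: [0.5339, 0.0173, 0.2193]
orientation: [-0.575, 0.818, 0.0, -0.0]
force: [-0.2, 0.3, -0.5]
grip_width: 0.0142
gripper_force: 30.0
```

```bash
python3 - <<'E'
from h import *
s=snap('wrist','w3');c=manip.calibration('wrist')
plan([(.54,.0305,.16,-110)]);print(s['t'],s['tcp_pos'],s['force'],s['ft_torque'],s['q'].round(2),s['gripper_force'])
print('neck px',proj(c,[.5409,.0305,.109]))
E
```

```text
off [-0.076 -0.005  0.297] wz 0.0004 len 0.061
6.1 [0.53389387 0.01728069 0.21932865] [-0.16919054  0.25076413 -0.48440674] [ 0.04543627 -0.02618141 -0.03110356] [ 0.4   0.14 -0.32 -0.   -1.11 -0.75] 29.99974876642227
neck px [315.6 209.6]
```

View pics/w3.png

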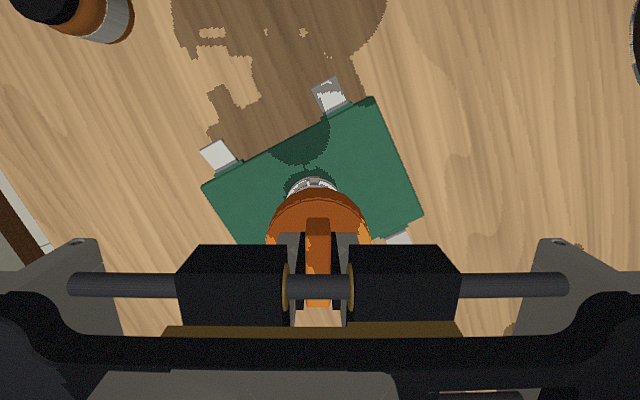

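The neck shows at (313,185), partly behind the held cap. Lid corners are at (204,186), (374,97) and (423,214), so I can check the box centre with those.

```bash
python3 - <<'E'
from h import *
c=manip.calibration('wrist')
P=[at(c,*p,.085) for p in[(203,186),(374,97),(424,214)]];print(P)
print('long',np.linalg.norm(P[1]-P[0]),'short',np.linalg.norm(P[2]-P[1]),'centre',(P[0]+P[2])/2)
L=[[ 0.6295,.1105,.085],[.6466,-.025,.085],[.4516,-.0492,.085],[.4345,.0861,.085]]
print([proj(c,l) for l in L])
E
```

```text
[array([ 0.6452, -0.0251,  0.085 ]), array([ 0.4537, -0.0489,  0.085 ]), array([0.4368, 0.0833, 0.085 ])]
long 0.19297328830695715 short 0.133275841771868 centre [0.541  0.0291 0.085 ]
[array([267.9, 286.4]), array([201.9, 186.5]), array([376. ,  95.9]), array([426.6, 215.6])]
```

Emit:
play_rows:
  offset:
    - [-0.03,-0.005,0.1]
    - [-0.076,-0.01,0.2]
    - [-0.076,-0.01,0.3]
    - [-0.076,-0.01,0.32]
    - [-0.076,-0.01,0.32]
  angular:
    - [0,0,0]
    - [0,0,0]
    - [0,0,0]
    - [0,0,0]
    - [0,0,0]
  jaw: [1,1,1,1,1]

```text
t: 6.65
tcp_pos: [0.5409, 0.0292, 0.1552]
orientation: [-0.573, 0.819, 0.0, -0.001]
force: [-0.0, -0.3, 0.7]
grip_width: 0.0139
gripper_force: 30.0
```

```bash
python3 - <<'E'
from h import *
s=manip.get_state();print(s['tcp_pos'],s['force'],s['ft_torque']);plan([(.541,.030,.14,-110)])
E
```

```text
[0.54087661 0.0291943  0.15516449] [-0.01225999 -0.25723357  0.70960456] [ 0.10640726 -0.10757318  0.00843952]
off [-0.004  0.001  0.076] wz -0.0001 len 0.015
```

Descending gently, watching the force.

Emit:
play_rows:
  offset:
    - [-0.004,0,0.03]
    - [-0.004,0,0.055]
    - [-0.004,0,0.07]
    - [-0.004,0,0.076]
    - [-0.004,0,0.076]
  angular:
    - [0,0,0]
    - [0,0,0]
    - [0,0,0]
    - [0,0,0]
    - [0,0,0]
  jaw: [1,1,1,1,1]

```text
t: 7.15
tcp_pos: [0.5415, 0.0311, 0.1404]
orientation: [-0.574, 0.819, 0.0, -0.0]
force: [-0.1, 0.4, -1.0]
grip_width: 0.014
gripper_force: 30.0
```

Emit:
play_rows:
  offset:
    - [0,0,0.005]
    - [0,0,0.01]
    - [0,0,0.01]
  angular:
    - [0,0,0]
    - [0,0,0]
    - [0,0,0]
  jaw: [1,1,1]

```text
t: 7.45
tcp_pos: [0.5418, 0.0309, 0.1388]
orientation: [-0.574, 0.819, -0.0, 0.0]
force: [-0.8, -1.5, 3.4]
grip_width: 0.0136
gripper_force: 30.0
```

Emit:
play_rows:
  offset:
    - [0,0,0.005]
    - [0,0,0.01]
    - [0,0,0.01]
  angular:
    - [0,0,0]
    - [0,0,0]
    - [0,0,0]
  jaw: [1,1,1]

```text
t: 7.75
tcp_pos: [0.542, 0.0309, 0.1379]
orientation: [-0.574, 0.819, -0.001, 0.0]
force: [-4.3, -1.6, 13.3]
grip_width: 0.0139
gripper_force: 30.0
```

Emit:
play_rows:
  offset:
    - [0.003,0.004,0]
    - [0.003,0.005,0]
    - [0.003,0.005,0]
    - [0.003,0.005,0]
    - [0.003,0.005,0]
  angular:
    - [0,0,-0.03]
    - [0,0,-0.06]
    - [0,0,-0.09]
    - [0,0,-0.12]
    - [0,0,-0.12]
  jaw: [1,1,1,1,1]

```text
t: 8.25
tcp_pos: [0.5417, 0.0304, 0.1374]
orientation: [0.718, -0.696, 0.001, -0.001]
force: [4.1, -4.9, 4.4]
grip_width: 0.0136
gripper_force: 30.0
```

```bash
cat >> h.py <<'E'
def st():
    s=manip.get_state();e=R.from_quat(s['orientation']).as_matrix()
    print(s['t'],'tcp',s['tcp_pos'].round(4),'yaw',np.degrees(np.arctan2(e[1,0],e[0,0])).round(1),'F',s['force'].round(1),'T',s['ft_torque'].round(2),'q6',s['q'][5].round(2),'w',s['grip_width'].round(4))
E
python3 -c "from h import *;st()"
```

```text
Traceback (most recent call last):
  File "h.py", line 34, in st
    print(s['t'],'tcp',s['tcp_pos'].round(4),'yaw',np.degrees(np.arctan2(e[1,0],e[0,0])).round(1),'F',s['force'].round(1),'T',s['ft_torque'].round(2),'q6',s['q'][5].round(2),'w',s['grip_width'].round(4))
                                                                                                                                                                                  ^^^^^^^^^^^^^^^^^^^^^
AttributeError: 'float' object has no attribute 'round'
```

Emit:
play_rows:
  offset:
    - [0,0,0.005]
    - [0,0,0.01]
    - [0,0,0.01]
  angular:
    - [0,0,0]
    - [0,0,0]
    - [0,0,0]
  jaw: [1,1,1]

```text
t: 8.55
tcp_pos: [0.5419, 0.03, 0.135]
orientation: [0.717, -0.697, 0.001, -0.0]
force: [6.0, -8.0, 0.4]
grip_width: 0.0139
gripper_force: 30.0
```

```bash
sed -i "s/'w',s\['grip_width'\].round(4)/'w',round(s['grip_width'],4)/" h.py
python3 -c "from h import *;st()"
```

```text
8.55 tcp [0.5419 0.03   0.135 ] yaw -88.4 F [ 6.  -8.   0.4] T [-3.27 -2.35  0.02] q6 -0.39 w 0.0139
```

Emit:
play_rows:
  offset:
    - [0.005,-0.004,0.004]
    - [0.005,-0.004,0.01]
    - [0.005,-0.004,0.015]
    - [0.005,-0.004,0.015]
  angular:
    - [0,0,0]
    - [0,0,0]
    - [0,0,0]
    - [0,0,0]
  jaw: [1,1,1,1]

```text
t: 8.95
tcp_pos: [0.5425, 0.0294, 0.1325]
orientation: [0.717, -0.697, 0.001, -0.001]
force: [2.3, -5.9, 6.2]
grip_width: 0.0138
gripper_force: 30.0
```

```bash
python3 -c "from h import *;st()"
```

```text
8.95 tcp [0.5425 0.0294 0.1325] yaw -88.4 F [ 2.3 -5.9  6.2] T [-2.08 -0.93 -0.01] q6 -0.39 w 0.0138
```

Emit:
play_rows:
  offset:
    - [0.004,-0.002,0]
    - [0.004,-0.002,0]
    - [0.004,-0.002,0]
    - [0.004,-0.002,0]
    - [0.004,-0.002,0]
  angular:
    - [0,0,-0.03]
    - [0,0,-0.06]
    - [0,0,-0.09]
    - [0,0,-0.11]
    - [0,0,-0.11]
  jaw: [1,1,1,1,1]

```text
t: 9.45
tcp_pos: [0.5445, 0.0297, 0.1336]
orientation: [0.827, -0.562, 0.002, -0.002]
force: [3.2, -1.7, 11.3]
grip_width: 0.0137
gripper_force: 30.0
```

```bash
python3 -c "from h import *;st()"
```

```text
9.45 tcp [0.5445 0.0297 0.1336] yaw -68.4 F [ 3.2 -1.7 11.3] T [-0.54 -1.09  0.08] q6 -0.04 w 0.0137
```

Emit:
play_rows:
  offset:
    - [0.001,-0.002,-0.001]
    - [0.001,-0.002,-0.002]
    - [0.001,-0.002,-0.003]
    - [0.001,-0.002,-0.004]
    - [0.001,-0.002,-0.005]
  angular:
    - [0,0,-0.03]
    - [0,0,-0.06]
    - [0,0,-0.09]
    - [0,0,-0.12]
    - [0,0,-0.14]
  jaw: [1,1,1,1,1]

```text
t: 9.95
tcp_pos: [0.5454, 0.0303, 0.1353]
orientation: [0.93, -0.368, 0.003, -0.002]
force: [0.9, 1.5, 15.9]
grip_width: 0.014
gripper_force: 30.0
```

```bash
python3 -c "from h import *;st()"
```

```text
9.95 tcp [0.5454 0.0303 0.1353] yaw -43.2 F [ 0.9  1.5 15.9] T [ 0.91 -0.52 -0.3 ] q6 0.4 w 0.014
```

Emit:
play_rows:
  offset:
    - [0,0,-0.002]
    - [0,0,-0.004]
    - [0,0,-0.006]
    - [0,0,-0.007]
    - [0,0,-0.007]
  angular:
    - [0,0,-0.03]
    - [0,0,-0.06]
    - [0,0,-0.09]
    - [0,0,-0.12]
    - [0,0,-0.12]
  jaw: [1,1,1,1,1]

```text
t: 10.45
tcp_pos: [0.5444, 0.0299, 0.1349]
orientation: [0.982, -0.187, 0.002, -0.001]
force: [5.2, -0.0, 2.5]
grip_width: 0.0138
gripper_force: 30.0
```

```bash
python3 -c "from h import *;st()"
```

```text
10.45 tcp [0.5444 0.0299 0.1349] yaw -21.6 F [ 5.2 -0.   2.5] T [-0.35 -2.21  0.02] q6 0.78 w 0.0138
```

The load has vanished, so the cap has dropped. Following it down.

Emit:
play_rows:
  offset:
    - [0.003,0,0.008]
    - [0.003,0,0.016]
    - [0.003,0,0.024]
    - [0.003,0,0.03]
    - [0.003,0,0.03]
  angular:
    - [0,0,0]
    - [0,0,0]
    - [0,0,0]
    - [0,0,0]
    - [0,0,0]
  jaw: [1,1,1,1,1]

```text
t: 10.95
tcp_pos: [0.5447, 0.0297, 0.1283]
orientation: [0.982, -0.189, 0.002, -0.001]
force: [6.4, -0.1, 1.1]
grip_width: 0.0136
gripper_force: 30.0
```

```bash
python3 -c "from h import *;st()"
```

```text
10.95 tcp [0.5447 0.0297 0.1283] yaw -21.8 F [ 6.4 -0.1  1.1] T [ 0.04 -2.67 -0.06] q6 0.78 w 0.0136
```

Emit:
play_rows:
  offset:
    - [0.003,0,0.003]
    - [0.005,0,0.005]
    - [0.005,0,0.008]
    - [0.005,0,0.01]
    - [0.005,0,0.01]
  angular:
    - [0,0,0.03]
    - [0,0,0.06]
    - [0,0,0.09]
    - [0,0,0.12]
    - [0,0,0.12]
  jaw: [1,1,1,1,1]

```text
t: 11.45
tcp_pos: [0.5446, 0.0291, 0.1267]
orientation: [0.929, -0.371, 0.001, -0.001]
force: [1.4, 1.6, 8.5]
grip_width: 0.0138
gripper_force: 30.0
```

```bash
python3 -c "from h import *;st()"
```

```text
11.45 tcp [0.5446 0.0291 0.1267] yaw -43.6 F [1.4 1.6 8.5] T [ 0.79 -0.62 -0.1 ] q6 0.4 w 0.0138
```

Emit:
play_rows:
  offset:
    - [0,0,0.002]
    - [0,0,0.004]
    - [0,0,0.005]
    - [0,0,0.007]
    - [0,0,0.007]
  angular:
    - [0,0,0.03]
    - [0,0,0.06]
    - [0,0,0.09]
    - [0,0,0.12]
    - [0,0,0.12]
  jaw: [1,1,1,1,1]

```text
t: 11.95
tcp_pos: [0.5442, 0.0288, 0.1252]
orientation: [0.843, -0.539, 0.0, -0.001]
force: [1.1, 0.6, 8.3]
grip_width: 0.014
gripper_force: 30.0
```

```bash
python3 -c "from h import *;st()"
```

```text
11.95 tcp [0.5442 0.0288 0.1252] yaw -65.2 F [1.1 0.6 8.3] T [ 0.37 -0.37 -0.08] q6 0.02 w 0.014
```

Emit:
play_rows:
  offset:
    - [0,0,0.002]
    - [0,0,0.004]
    - [0,0,0.005]
    - [0,0,0.006]
    - [0,0,0.006]
  angular:
    - [0,0,0.03]
    - [0,0,0.06]
    - [0,0,0.09]
    - [0,0,0.11]
    - [0,0,0.11]
  jaw: [1,1,1,1,1]

```text
t: 12.45
tcp_pos: [0.5436, 0.0287, 0.1237]
orientation: [0.738, -0.675, -0.0, -0.0]
force: [-0.7, -0.2, 8.4]
grip_width: 0.0135
gripper_force: 30.0
```

```bash
python3 -c "from h import *;st()"
```

```text
12.45 tcp [0.5436 0.0287 0.1237] yaw -84.9 F [-0.7 -0.2  8.4] T [ 0.28  0.14 -0.08] q6 -0.32 w 0.0135
```

Emit:
play_rows:
  offset:
    - [0,0,0]
    - [0,0,0]
    - [0,0,0.001]
    - [0,0,0.001]
  angular:
    - [0,0,0.01]
    - [0,0,0.02]
    - [0,0,0.03]
    - [0,0,0.03]
  jaw: [1,1,1,1]

```text
t: 12.85
tcp_pos: [0.5434, 0.0287, 0.1234]
orientation: [-0.705, 0.709, 0.0, 0.0]
force: [-1.4, 0.4, 7.2]
grip_width: 0.0137
gripper_force: 30.0
```

```bash
python3 -c "from h import *;st()"
```

```text
12.85 tcp [0.5434 0.0287 0.1234] yaw -90.3 F [-1.4  0.4  7.2] T [ 0.39  0.35 -0.04] q6 -0.42 w 0.0137
```

Emit:
play_rows:
  offset:
    - [0,0,0]
    - [0,0,0.001]
    - [0,0,0.001]
    - [0,0,0.001]
  angular:
    - [0,0,0.015]
    - [0,0,0.03]
    - [0,0,0.04]
    - [0,0,0.04]
  jaw: [1,1,1,1]

```text
t: 13.25
tcp_pos: [0.5433, 0.0281, 0.1231]
orientation: [-0.66, 0.751, -0.0, -0.0]
force: [-0.4, -1.6, 7.8]
grip_width: 0.014
gripper_force: 30.3
```

```bash
python3 -c "from h import *;st()"
```

```text
13.25 tcp [0.5433 0.0281 0.1231] yaw -97.4 F [-0.4 -1.6  7.8] T [-0.75  0.3   0.58] q6 -0.54 w 0.014
```

The torque has risen to 0.58 N m at a cap height of about 2.5–2.9 mm, so the cap is home against its stop. Releasing now, then on to the clips.

Emit:
play_rows:
  offset:
    - [0,0,0]
    - [0,0,0]
    - [0,0,0]
    - [0,0,0]
    - [0,0,-0.02]
  angular:
    - [0,0,-0.006]
    - [0,0,-0.006]
    - [0,0,-0.006]
    - [0,0,-0.006]
    - [0,0,-0.006]
  jaw: [-0.4,-0.4,-0.4,-0.4,-0.4]

```text
t: 13.75
tcp_pos: [0.543, 0.0283, 0.1262]
orientation: [-0.667, 0.745, 0.0, -0.001]
force: [0.4, -0.1, 0.0]
grip_width: 0.0484
gripper_force: 0.0
```

Emit:
play_rows:
  offset:
    - [0,0,-0.1]
    - [0,0,-0.2]
    - [0,0,-0.3]
    - [0,0,-0.4]
    - [0,0,-0.4]
  angular:
    - [0,0,0]
    - [0,0,0]
    - [0,0,0]
    - [0,0,0]
    - [0,0,0]
  jaw: [-0.4,-0.4,-0.4,-0.4,-0.4]

```text
t: 14.25
tcp_pos: [0.5451, 0.0288, 0.21]
orientation: [-0.667, 0.745, -0.001, 0.002]
force: [-0.2, 0.4, 0.9]
grip_width: 0.0613
gripper_force: 0.0
```

```bash
python3 - <<'E'
from h import *
st()
c=manip.calibration('top')
f=lambda u,v,z:at(c,260+u/5,145+v/5,z)
C=np.array([.541,.030]);t=np.radians(7.1);Rb=np.array([[np.cos(t),np.sin(t)],[-np.sin(t),np.cos(t)]])
for n,p in dict(a=(416,340),c=(56,152),b=(387,110),d=(79,382)).items():
    w=f(*p,.0885);print(n,w,(Rb@(w[:2]-C)).round(4))
im=manip.camera('top')[:,:,::-1]
cv2.imwrite('pics/t2.png',cv2.resize(im[145:245,260:350],None,fx=5,fy=5,interpolation=cv2.INTER_CUBIC))
E
```

```text
14.25 tcp [0.5451 0.0288 0.21  ] yaw -96.3 F [-0.2  0.4  0.9] T [ 0.13 -0.08 -0.03] q6 -0.52 w 0.0613
a [ 0.4913 -0.0635  0.0885] [-0.0609 -0.0866]
c [0.5901 0.1254 0.0885] [0.0605 0.0886]
b [ 0.6144 -0.0483  0.0885] [ 0.0632 -0.0868]
d [0.468  0.1098 0.0885] [-0.0626  0.0882]
```

View pics/t2.png

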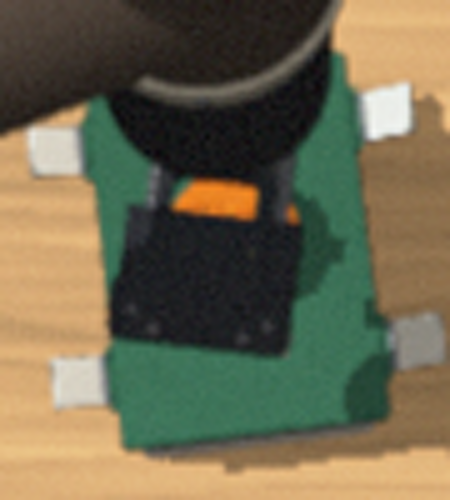

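The view shows all four clips still up, with the cap under the gripper. Next I'll plan the clip presses; each target's fingertip height is TCP minus 8 mm.

```bash
python3 - <<'E'
from h import *
C=np.array([.542,.0295]);t=np.radians(7.1)
Rb=np.array([[np.cos(t),-np.sin(t)],[np.sin(t),np.cos(t)]])
P={n:C+Rb@np.array(p) for n,p in dict(a=(-.062,-.092),c=(.062,.092),b=(.062,-.092),d=(-.062,.092)).items()}
y=-82.9;print({k:v.round(4) for k,v in P.items()})
a=(*P['a'],.165,y);c=(*P['c'],.165,y);b=(*P['b'],.165,y);d=(*P['d'],.165,y)
plan([a,c,b,d])
E
```

```text
{'a': array([ 0.4918, -0.0695]), 'c': array([0.5922, 0.1285]), 'b': array([ 0.6149, -0.0541]), 'd': array([0.4691, 0.1131])}
off [0.517 0.207 0.217] wz -0.0743 len 0.119
off [-0.92 -0.62 -0.  ] wz -0.0 len 0.222
off [ 0.92 -0.   -0.  ] wz -0.0 len 0.184
off [-0.92  0.62 -0.  ] wz -0.0 len 0.222
```

Emit:
play_rows:
  offset:
    - [0.15,0.06,0]
    - [0.35,0.14,0]
    - [0.52,0.21,0.05]
    - [0.52,0.21,0.2]
    - [0.52,0.21,0.22]
  angular:
    - [0,0,-0.03]
    - [0,0,-0.06]
    - [0,0,-0.074]
    - [0,0,-0.074]
    - [0,0,-0.074]
  jaw: [1,1,1,1,1]

```text
t: 14.8
tcp_pos: [0.4877, -0.0713, 0.1598]
orientation: [0.748, -0.663, -0.002, 0.002]
force: [0.4, 0.2, 0.7]
grip_width: 0.0266
gripper_force: 0.0
```

Emit:
play_rows:
  offset:
    - [0,0,0.1]
    - [0,0,0.2]
    - [0,0,0.25]
    - [0,0,0.25]
  angular:
    - [0,0,0]
    - [0,0,0]
    - [0,0,0]
    - [0,0,0]
  jaw: [1,1,1,1]

```text
t: 15.2
tcp_pos: [0.4899, -0.0701, 0.1117]
orientation: [0.749, -0.662, -0.001, 0.001]
force: [-0.4, 0.7, -0.1]
grip_width: 0.0006
gripper_force: 0.0
```

```bash
python3 - <<'E'
from h import *
st();plan([(.4918,-.0695,.105,-82.9),(.4918,-.0695,.068,-82.9)])
im=manip.camera('side')[:,:,::-1]
cv2.imwrite('pics/s2.png',cv2.resize(im[160:260,270:400],None,fx=6,fy=6,interpolation=cv2.INTER_CUBIC))
E
```

```text
15.2 tcp [ 0.4899 -0.0701  0.1117] yaw -82.9 F [-0.4  0.7 -0.1] T [ 0.08 -0.02 -0.02] q6 -0.13 w 0.0006
off [-0.002 -0.01   0.033] wz -0.0002 len 0.007
off [ 0.    -0.     0.185] wz -0.0 len 0.037
```

View pics/s2.png

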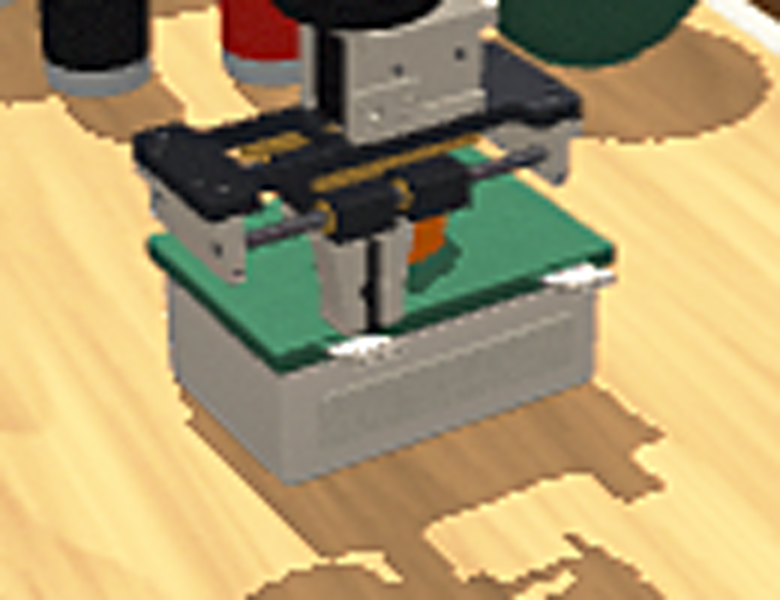

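The fingers stand right over clip a, at (365,345) in the crop. Pressing down now, then back up.

Emit:
play_rows:
  offset:
    - [0,-0.01,0.05]
    - [0,-0.01,0.1]
    - [0,-0.01,0.15]
    - [0,-0.01,0.19]
    - [0,-0.01,0.22]
  angular:
    - [0,0,0]
    - [0,0,0]
    - [0,0,0]
    - [0,0,0]
    - [0,0,0]
  jaw: [1,1,1,1,1]

```text
t: 15.75
tcp_pos: [0.4918, -0.0702, 0.0677]
orientation: [0.749, -0.662, -0.001, 0.001]
force: [-0.6, 0.6, -0.2]
grip_width: 0.0007
gripper_force: 0.0
```

Emit:
play_rows:
  offset:
    - [0,0,0]
    - [0,0,-0.15]
    - [0,0,-0.35]
    - [0,0,-0.5]
    - [0,0,-0.5]
  angular:
    - [0,0,0]
    - [0,0,0]
    - [0,0,0]
    - [0,0,0]
    - [0,0,0]
  jaw: [1,1,1,1,1]

```text
t: 16.25
tcp_pos: [0.4951, -0.0698, 0.1734]
orientation: [0.749, -0.662, 0.003, -0.003]
force: [0.0, 0.2, 0.1]
grip_width: 0.0006
gripper_force: 0.0
```

```bash
python3 - <<'E'
from h import *
st();plan([(.5922,.1285,.165,-82.9),(.5922,.1285,.105,-82.9),(.5922,.1285,.068,-82.9)])
im=manip.camera('side')[:,:,::-1]
cv2.imwrite('pics/s3.png',cv2.resize(im[160:260,270:400],None,fx=6,fy=6,interpolation=cv2.INTER_CUBIC))
E
```

```text
16.25 tcp [ 0.4951 -0.0698  0.1734] yaw -82.9 F [0.  0.2 0.1] T [ 0.06 -0.12 -0.  ] q6 -0.13 w 0.0006
off [-0.924 -0.604  0.042] wz -0.0 len 0.221
off [ 0.  -0.   0.3] wz -0.0 len 0.06
off [ 0.    -0.     0.185] wz -0.0 len 0.037
```

View pics/s3.png

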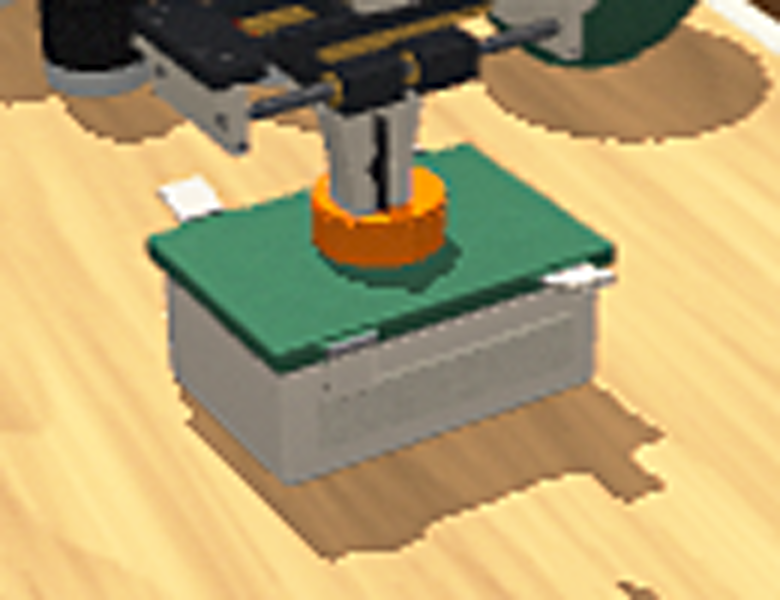

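Clip a hangs shut, clips b (580,277) and d (190,195) are still up, and the cap sits low and level on the lid. Next is clip c, diagonally across.

Emit:
play_rows:
  offset:
    - [-0.17,-0.11,0]
    - [-0.37,-0.24,0]
    - [-0.57,-0.38,0]
    - [-0.77,-0.51,0]
    - [-0.92,-0.61,0]
  angular:
    - [0,0,0]
    - [0,0,0]
    - [0,0,0]
    - [0,0,0]
    - [0,0,0]
  jaw: [1,1,1,1,1]

```text
t: 16.8
tcp_pos: [0.5913, 0.1298, 0.1674]
orientation: [0.749, -0.662, -0.0, 0.001]
force: [0.3, -0.6, 1.0]
grip_width: 0.0003
gripper_force: 0.0
```

Emit:
play_rows:
  offset:
    - [0,0,0]
    - [0,0,0.1]
    - [0,0,0.2]
    - [0,0,0.28]
    - [0,0,0.28]
  angular:
    - [0,0,0]
    - [0,0,0]
    - [0,0,0]
    - [0,0,0]
    - [0,0,0]
  jaw: [1,1,1,1,1]

```text
t: 17.3
tcp_pos: [0.5887, 0.1263, 0.1094]
orientation: [0.749, -0.663, -0.001, 0.003]
force: [-0.3, -0.9, -0.4]
grip_width: 0.0005
gripper_force: 0.0
```

```bash
python3 - <<'E'
from h import *
st();plan([(.5922,.1285,.068,-82.9)])
E
```

```text
17.3 tcp [0.5887 0.1263 0.1094] yaw -83.0 F [-0.3 -0.9 -0.4] T [ 0.06 -0.   -0.01] q6 -0.41 w 0.0005
off [-0.009 -0.019  0.207] wz -0.0005 len 0.042
```

Emit:
play_rows:
  offset:
    - [-0.009,-0.019,0.05]
    - [-0.009,-0.019,0.1]
    - [-0.009,-0.019,0.15]
    - [-0.009,-0.019,0.19]
    - [-0.009,-0.019,0.21]
  angular:
    - [0,0,0]
    - [0,0,0]
    - [0,0,0]
    - [0,0,0]
    - [0,0,0]
  jaw: [1,1,1,1,1]

```text
t: 17.8
tcp_pos: [0.5939, 0.1294, 0.0696]
orientation: [0.749, -0.662, -0.0, 0.001]
force: [-0.2, -0.1, 0.2]
grip_width: 0.0003
gripper_force: 0.0
```

Emit:
play_rows:
  offset:
    - [0,0,0]
    - [0,0,-0.15]
    - [0,0,-0.35]
    - [0,0,-0.5]
    - [0,0,-0.5]
  angular:
    - [0,0,0]
    - [0,0,0]
    - [0,0,0]
    - [0,0,0]
    - [0,0,0]
  jaw: [1,1,1,1,1]

```text
t: 18.3
tcp_pos: [0.5971, 0.1306, 0.1763]
orientation: [0.749, -0.662, 0.002, -0.004]
force: [1.0, 0.3, 0.1]
grip_width: 0.0007
gripper_force: 0.0
```

Emit:
play_rows:
  offset:
    - [0.15,0,0]
    - [0.35,0,0]
    - [0.55,0,0]
    - [0.75,0,0]
    - [0.92,0,0]
  angular:
    - [0,0,0]
    - [0,0,0]
    - [0,0,0]
    - [0,0,0]
    - [0,0,0]
  jaw: [1,1,1,1,1]

```text
t: 18.8
tcp_pos: [0.6169, -0.0547, 0.1706]
orientation: [0.749, -0.662, -0.0, 0.0]
force: [0.6, 1.2, -0.4]
grip_width: 0.0006
gripper_force: 0.0
```

```bash
python3 - <<'E'
from h import *
st();plan([(.6149,-.0541,.068,-82.9)])
a=cv2.imread('pics/top1.png');b=manip.camera('top')[:,:,::-1]
for n,(u,v) in dict(a=(343,213),c=(271,175),b=(337,167),d=(276,221)).items():
    print(n,a[v-2:v+3,u-2:u+3].mean((0,1)).round(),b[v-2:v+3,u-2:u+3].mean((0,1)).round())
E
```

```text
18.8 tcp [ 0.6169 -0.0547  0.1706] yaw -83.0 F [ 0.6  1.2 -0.4] T [ 0.03 -0.13  0.03] q6 -0.1 w 0.0006
off [-0.004  0.009  0.513] wz -0.0004 len 0.103
a [196. 200. 196.] [ 74. 108. 136.]
c [156. 167. 172.] [35. 40. 48.]
b [193. 200. 196.] [136. 141. 139.]
d [156. 167. 171.] [49. 57. 66.]
```

```bash
python3 - <<'E'
from h import *
c=manip.calibration('side');a=cv2.imread('pics/side1.png');b=manip.camera('side')[:,:,::-1]
w=manip.calibration('wrist');bw=manip.camera('wrist')[:,:,::-1]
for n,P in dict(a=(.4913,-.0635),c=(.5901,.1254),b=(.6144,-.0483),d=(.468,.1098)).items():
    u,v=proj(c,[*P,.0885]).astype(int)
    print(n,u,v,a[v-1:v+2,u-1:u+2].mean((0,1)).round(),b[v-1:v+2,u-1:u+2].mean((0,1)).round(), proj(w,[*P,.0885]))
cv2.imwrite('pics/s4.png',b)
E
```

```text
a 328 216 [145. 162. 137.] [108. 122.  95.] [460.8 213.4]
c 333 182 [230. 240. 245.] [ 60. 174. 251.] [321.9 365.9]
b 364 205 [186. 195. 185.] [191. 200. 190.] [319.2 214. ]
d 299 192 [235. 244. 247.] [243. 249. 251.] [436.  364.1]
```

```bash
python3 - <<'E'
from h import *
a=cv2.imread('pics/side1.png').astype(int);b=cv2.imread('pics/s4.png').astype(int)
for im in(a,b):
    for v in range(174,192):
        print(v,''.join('W' if p.min()>200 else 'o' if p[0]<110 and p[2]>200 else 'g' if p[1]>p[2]+10 else '#' if p.max()<80 else '.' for p in im[v,315:350]))
    print()
E
```

```text
174 ...................................
175 ...................................
176 ...................................
177 ...................................
178 ...................................
179 ...................................
180 ....................WW.............
181 .........o.....W.WWWWWW............
182 ................WWWWWWWW...........
183 .................WWWWWWW.........o.
184 .................WWWWWWWW......ggg.
185 ..................WWWWW.#gggggggggg
186 .....................gggggggggggggg
187 ...................gggggggggggggggg
188 .................gggggggggggggggggg
189 ..............ggggggggggggggggggggg
190 ........o.gggggg.gggggggggggggggggg
191 .......ggggggg########.gggggggggggg

174 ..............o....................
175 ...............o...................
176 ...............o...................
177 ...............o...................
178 ...................................
179 ...................................
180 .............o.....................
181 .........o...oooooo................
182 .............oooooo................
183 ...............ooooo...............
184 ...............oooooo..........ggg.
185 ................ooooo...ggggggggggg
186 .................ooooo.gggggggggggg
187 ............oo...oooooooggggggggggg
188 ..........oooo........oooo.gggggggg
189 ........oooooo........ooooooggggggg
190 .......oooooooo.......ooooooogggggg
191 .......ooooooooo......ooooooogggggg
```

The white patch of clip c (columns 334–339, rows 180–185) is gone beside the cap's bar, so c is shut. Now b.

Emit:
play_rows:
  offset:
    - [0,0.009,0.12]
    - [0,0.009,0.26]
    - [0,0.009,0.34]
    - [0,0.009,0.4]
    - [0,0.009,0.45]
  angular:
    - [0,0,0]
    - [0,0,0]
    - [0,0,0]
    - [0,0,0]
    - [0,0,0]
  jaw: [1,1,1,1,1]

```text
t: 19.45
tcp_pos: [0.6155, -0.0525, 0.0805]
orientation: [0.75, -0.662, 0.0, -0.0]
force: [-0.2, 0.1, 0.8]
grip_width: 0.0006
gripper_force: 0.0
```

Emit:
play_rows:
  offset:
    - [0,0,0.04]
    - [0,0,0.06]
    - [0,0,-0.1]
    - [0,0,-0.3]
    - [0,0,-0.48]
  angular:
    - [0,0,0]
    - [0,0,0]
    - [0,0,0]
    - [0,0,0]
    - [0,0,0]
  jaw: [1,1,1,1,1]

```text
t: 19.95
tcp_pos: [0.6155, -0.053, 0.1785]
orientation: [0.749, -0.662, 0.0, -0.0]
force: [1.6, -0.2, 1.3]
grip_width: 0.0006
gripper_force: 0.0
```

Emit:
play_rows:
  offset:
    - [0,0,0]
    - [0,0,0]
  angular:
    - [0,0,0]
    - [0,0,0]
  jaw: [1,1]

```text
t: 20.15
tcp_pos: [0.6159, -0.0528, 0.1781]
orientation: [0.749, -0.662, 0.001, -0.001]
force: [-0.1, 0.6, -0.7]
grip_width: 0.0003
gripper_force: 0.0
```

```bash
python3 - <<'E'
from h import *
st();plan([(.4691,.1131,.17,-82.9)])
b=manip.camera('side')[:,:,::-1];cv2.imwrite('pics/s5.png',b)
a=cv2.imread('pics/s4.png')
for im in(a,b): print(im[204:207,363:366].mean((0,1)).round())
E
```

```text
20.15 tcp [ 0.6159 -0.0528  0.1781] yaw -83.0 F [-0.1  0.6 -0.7] T [ 0.06 -0.    0.02] q6 -0.11 w 0.0003
off [-0.913  0.626  0.04 ] wz -0.0003 len 0.222
[191. 200. 190.]
[112. 117. 106.]
```

Clip b's bright pad is gone too. Last is d.

Emit:
play_rows:
  offset:
    - [-0.16,0.11,0]
    - [-0.36,0.25,0]
    - [-0.56,0.38,0]
    - [-0.75,0.51,0]
    - [-0.91,0.63,0]
  angular:
    - [0,0,0]
    - [0,0,0]
    - [0,0,0]
    - [0,0,0]
    - [0,0,0]
  jaw: [1,1,1,1,1]

```text
t: 20.7
tcp_pos: [0.4659, 0.1129, 0.1755]
orientation: [0.749, -0.662, -0.0, 0.001]
force: [0.2, 0.9, 0.9]
grip_width: 0.0004
gripper_force: 0.0
```

Emit:
play_rows:
  offset:
    - [0,0,0]
    - [0,0,0.12]
    - [0,0,0.25]
    - [0,0,0.33]
    - [0,0,0.33]
  angular:
    - [0,0,0]
    - [0,0,0]
    - [0,0,0]
    - [0,0,0]
    - [0,0,0]
  jaw: [1,1,1,1,1]

```text
t: 21.2
tcp_pos: [0.4662, 0.1107, 0.1078]
orientation: [0.749, -0.663, -0.001, 0.003]
force: [-0.2, -0.4, -0.7]
grip_width: 0.0002
gripper_force: 0.0
```

```bash
python3 - <<'E'
from h import *
st();plan([(.4691,.1131,.068,-82.9)])
E
```

```text
21.2 tcp [0.4662 0.1107 0.1078] yaw -83.0 F [-0.2 -0.4 -0.7] T [ 0.04  0.02 -0.03] q6 -0.52 w 0.0002
off [-0.01  -0.016  0.199] wz -0.0005 len 0.04
```

Emit:
play_rows:
  offset:
    - [-0.01,-0.016,0.05]
    - [-0.01,-0.016,0.1]
    - [-0.01,-0.016,0.14]
    - [-0.01,-0.016,0.17]
    - [-0.01,-0.016,0.2]
  angular:
    - [0,0,0]
    - [0,0,0]
    - [0,0,0]
    - [0,0,0]
    - [0,0,0]
  jaw: [1,1,1,1,1]

```text
t: 21.7
tcp_pos: [0.4704, 0.1141, 0.0701]
orientation: [0.749, -0.662, -0.0, 0.0]
force: [0.2, -0.7, -0.4]
grip_width: 0.0005
gripper_force: 0.0
```

Emit:
play_rows:
  offset:
    - [0,0,0]
    - [0,0,-0.15]
    - [0,0,-0.35]
    - [0,0,-0.55]
    - [0,0,-0.75]
  angular:
    - [0,0,0]
    - [0,0,0]
    - [0,0,0]
    - [0,0,0]
    - [0,0,0]
  jaw: [1,1,1,1,1]

```text
t: 22.2
tcp_pos: [0.4705, 0.1141, 0.2226]
orientation: [0.749, -0.662, 0.0, -0.0]
force: [1.4, 0.4, -0.4]
grip_width: 0.0007
gripper_force: 0.0
```

Emit:
play_rows:
  offset:
    - [-0.2,0,0]
    - [-0.4,0,0]
    - [-0.6,0,0]
    - [-0.8,0,0]
    - [-0.98,0,0]
  angular:
    - [0,0,0]
    - [0,0,0]
    - [0,0,0]
    - [0,0,0]
    - [0,0,0]
  jaw: [1,1,1,1,1]

```text
t: 22.7
tcp_pos: [0.4463, 0.3106, 0.2211]
orientation: [0.749, -0.662, -0.0, -0.0]
force: [0.2, -0.8, 0.3]
grip_width: 0.0002
gripper_force: 0.0
```

Emit:
play_rows:
  offset:
    - [-0.2,0,0]
    - [-0.4,0,0]
    - [-0.6,0,0]
    - [-0.6,0,0]
  angular:
    - [0,0,0]
    - [0,0,0]
    - [0,0,0]
    - [0,0,0]
  jaw: [1,1,1,1]

```text
t: 23.1
tcp_pos: [0.4314, 0.4319, 0.22]
orientation: [0.75, -0.661, 0.0, 0.0]
force: [-0.0, -0.7, -0.3]
grip_width: 0.0004
gripper_force: 0.0
```

```bash
python3 - <<'E'
from h import *
st()
a=cv2.imread('pics/top1.png');b=manip.camera('top')[:,:,::-1];cv2.imwrite('pics/t5.png',b)
for n,(u,v) in dict(a=(343,213),c=(271,175),b=(337,167),d=(276,221)).items():
    print(n,a[v-2:v+3,u-2:u+3].mean((0,1)).round(),b[v-2:v+3,u-2:u+3].mean((0,1)).round())
# cap: silhouette in side view against model at home height
c=manip.calibration('side');s=manip.camera('side')[:,:,::-1];cv2.imwrite('pics/s6.png',s)
hsv=cv2.cvtColor(s,cv2.COLOR_BGR2HSV);m=cv2.inRange(hsv,(5,190,60),(18,255,255));m[:,:300]=0;m[:160]=0;m[240:]=0;m[:,380:]=0
ys,xs=np.nonzero(m);print('cap px',xs.min(),xs.max(),ys.min(),ys.max(),len(xs))
for h in(.0029,.0075,.012):
    th=np.linspace(0,6.28,60);p=np.array([proj(c,[.542+.0335*np.cos(t),.0295+.0335*np.sin(t),.085+h]) for t in th]);print(h,p.min(0),p.max(0))
E
```

```text
23.1 tcp [0.4314 0.4319 0.22  ] yaw -82.8 F [-0.  -0.7 -0.3] T [ 0.02 -0.07  0.02] q6 -0.98 w 0.0004
a [196. 200. 196.] [ 58.  85. 108.]
c [156. 167. 172.] [ 91. 133. 170.]
b [193. 200. 196.] [ 65.  95. 121.]
d [156. 167. 171.] [ 93. 138. 175.]
cap px 322 343 181 203 328
0.0029 [320.6 193.6] [342.4 204.2]
0.0075 [320.5 192.3] [342.4 202.9]
0.012 [320.5 191. ] [342.4 201.6]
```

All four clips now show wood where their pads stood. The cap's lower edge (row 203–204) matches the home height, and so does the torque stop after about 75° clockwise. Handing in.

```bash
python3 -c "
from plant import manip
print(manip.sign_off())"
```

```text
the job is handed in; nothing more can be done
None
```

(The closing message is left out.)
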